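# Start the decoration firing at the kiln console

### The arm

A 7-joint arm with a two-finger parallel gripper is mounted at the origin on the work surface. World frame = base frame: x ahead of the robot, y to its left, z up, the work surface at z = 0. Lengths are in m, angles in rad, forces in N, time in s.
With the tool pointing down it reaches from about 0.4 to 0.85 m from the base axis. Payload 10.4 kg.
Tool frame: the origin (TCP) lies midway between the tips of the shut fingers; the grasp point (between the pads) lies 19 mm behind it; z points along the fingers, y is the line along which they close (so a half turn about z gives the same grasp; the last joint's range is limited). The gripper opens to 87 mm and grips with 3 to 60 N. Pads are 19 mm wide; open, the fingers measure 117 mm over their backs; the gripper's body (75 mm by 190 mm) begins 51 mm behind the grasp point.
Start: joints at [1.264, 0.332, -0.065, 1.46, 0.022, 1.35, -0.088], TCP at [0.175, -0.6, 0.223] pointing down, gripper open.
Joint ranges: [-2.6, 2.6], [-0.5, 2.12], [-1.47, 1.34], [0.16, 2.42], [-1.27, 4.41], [0.06, 2.06], [-2.6, 2.6]. Speed limits (rad/s): [2.22, 2.22, 2.79, 2.79, 3.14, 3.14, 3.14].

### API

Orientations are given as a unit quaternion [x, y, z, w].
In Python, from bench import r gives the robot as it stands.
- The arm moves only by the tool arm_command, never from a script. Its argument "moves" is one flat list of numbers, 4 for each row, row after row: the shift along the tool's x, y, z in cm, then the turn about the tool's z in degrees. A call has 1 to 12 rows; each row shifts and turns the commanded pose from where the row before left it, along the tool's axes as they then stand; what a row does not reach is not made up. A row lasts 1/12 s, in which the tool goes at most 41.7 mm and 7.16 degrees, less where a joint would pass 70% of its speed; a pose out of reach is approached as far as the arm can. A call with a gripper value outside its range is refused whole. "fingers" is the opening in per cent of the stroke, from 0 (shut) to 100 (fully open), set as the call begins (left out, the last holds). The fingers move at their own pace and stop on an object; "squeeze" is the grip in N (left out, the last holds). Time passes only in rows, so rows that do not move let the fingers close. It gives the time, the measured TCP pose, the force, the opening and the grip force at its end, in the units of the state.
- r.read_state(): the state, without advancing time (a new reading comes with each control period).
- r.camera(name): name is "scene" or "top" or "wrist"; returns the picture (480x640x3 uint8, red, green, blue); there is no depth.
- r.camera_info(name): a dict with "fx", "fy", "cx", "cy" (pixels), "origin" and "attitude" of the camera in the world. Camera axes: x right, y up, looking along -z (the intrinsics and any distortion apply to the point x, -y, -z); pixel columns grow to the right and rows downward; lengths in m; the calibration is good to about 2 mm. A picture is of the moment at which its call begins: read the wrist's pose just before it. camera_info takes no time and is no camera call; for the wrist camera it gives the pose at the moment of the call.
- r.close_job(): hands the job in; it is judged then, once.
The state is a dict: "time": time; "joint_positions": joint angles; "joint_vel": joint speeds; "joint_torque": joint torques, N m; "ee_pos": TCP position; "eef_rot": TCP orientation; "ft_force": force on the tool from outside, world axes, zero at the start; "torque": the same for the moment, N m; "width": finger opening in m; "grip_force": force on a finger pad.
Only numpy, scipy, OpenCV 4.12 (cv2) and the standard library are available. Lean on these libraries where they do the work, as an engineer would, in place of code of your own. Each camera call takes 0.05 s, during which the arm holds its last target. There are 200 camera calls.

### The job

The painted dishes are in the kiln: start the decoration firing. First switch the kiln's extractor on at the white rocker of the small grey bench switch (press down its end with the green bar), then press in the yellow programme key on the kiln console until it stays down, then press the green start button fully home and let it come back up. Leave the white and blue keys and the red stop button alone, and do not pick up or shift the paint jars, brush cup and dish standing around; nothing needs to be gripped.

Things in the scene. Friction and masses are not known exactly. Their poses are not given: they have to be found in the camera images.
- console: kiln console fixed to the table, grey, 172 mm deep (x), 270 wide (y); dark panel slopes down to its front (-x) by 0.23 rad, 55 mm high in front, 95 at the rear. Origin: centre of underside; z up. Front row from +y to -y: yellow, white, blue keys (centres 50 mm apart), green start 70 mm further; red stop 82 mm behind green, display behind the keys
- key_yellow_top (a point): centre of the top face of the yellow programme key, a 26 mm square cap standing 13 mm proud of the panel when up; the point moves with the key. Its axes are the panel's: z is the panel's outward normal (pressing goes along -z), y along the row of keys (console's +y), x up the slope
- key_yellow (a joint): travel of the yellow programme key in m: 0 up, 0.005 fully in. Latching: needs about 2 N; past half its travel it snaps in and stays in (there is no release by pressing again)
- start_top (a point): centre of the top face of the green start button, round, 28 mm across, 13 mm proud of the panel; moves with it; same axes as the yellow key's point
- start (a joint): travel of the green start button in m: 0 up, 0.005 fully in. Spring return, 1.5 N at first to 4 N fully in
- key_white (a joint): travel of the white programme key in m: 0 up, 0.005 in; same latching kind and size as the yellow one. Starts up
- key_blue (a joint): travel of the blue programme key in m: 0 up, 0.005 in; same latching kind and size as the yellow one. Starts up
- stop (a joint): travel of the red stop button in m (mushroom head 40 mm across, 24 mm proud of the panel): 0 up, 0.005 in. Starts up
- fan_box: extractor's bench switch fixed to the table: grey surface box 86 by 86 by 45 mm high with a white rocker 60 mm (x) by 40 mm (y) on top, pivoting about the box's y axis over the box's centre. Origin: centre of the underside; its +x end carries the green bar (the on end). May stand on either side of the console
- fan_on_end (a point): point on the rocker's top face on its green bar (16 by 2.5 mm), 22 mm from the pivot towards the box's +x; moves with the rocker. About 58 mm above the table when off, 53 mm when on. z is the normal of the rocker's face, x points away from the pivot
- fan_rocker (a joint): angle of the rocker in rad: 0 off (green-bar end up), 0.24 on (green-bar end down). Snap action: about 2 N at the green bar tips it over; past the middle it snaps over and stays
- paint_blue: loose paint jar, blue with white cap, 44 mm across, 72 mm high, 0.09 kg, in front of the console. Origin: centre of the underside
- paint_olive: loose paint jar, olive green with white cap, 44 mm across, 72 mm high, 0.09 kg, near the bench switch. Origin: centre of the underside
- brush_cup: loose clear cup 76 mm across at the rim and 95 mm high, with brushes standing in it up to 195 mm high, 0.15 kg, behind the console. Origin: centre of the underside
- dish: loose square gold dish with a black middle, about 190 mm wide and 40 mm high, 0.45 kg, behind the bench switch. Origin: centre of the underside

How it is judged:
By the outcome, as a careful person would: the job done as asked, in the order asked, and still so for the second after the job is handed in, with the robot touching nothing.
It also fails if it takes over 45 s, if anything falls off the work surface, if the arm or the gripper's body presses on something with over 40 N, if the wrist force passes 120 N, or if a joint passes its speed limit or range.

## Working session

There is one attempt and no reset: what is moved stays moved. The work goes in short steps, Python scripts to look and compute and a tool call to move; the robot and the scene stay as the last step left them, time stands still between calls to the robot, and variables do not carry over. Pictures are saved under pics/ and viewed, at most 10 in all, crops included, and the job is handed in when it is done.

Besides the shell and the picture viewer there is one more tool, called after "Emit:" as name(argument=value, ...) on one line, values as JSON. arm_command: Moves the arm, as the interface text tells. Its arguments: {"type":"object","properties":{"moves":{"type":"array"},"fingers":{"type":"number"},"squeeze":{"type":"number"}},"required":["moves"]}

```bash
ls; mkdir -p pics
python3 - <<'E'
from bench import r
import cv2
s=r.read_state();print(s['time'],s['ee_pos'],s['eef_rot'],s['width'])
for n in("scene","top"):
    cv2.imwrite(f"pics/{n}0.png",r.camera(n)[:,:,::-1]);print(n,r.camera_info(n))
print(r.camera_info("wrist"))
E
```

```text
pics
0.0 [ 0.17486644 -0.59964196  0.22175806] [ 9.89950585e-01  1.41411952e-01 -1.32451219e-04 -6.94141077e-04] 0.08686430040439667
scene {'fx': 516.6219109522159, 'fy': 516.6219109522159, 'cx': 324.0061029408518, 'cy': 230.19644958007348, 'origin': array([1.27648786, 0.43556827, 0.68258363]), 'attitude': array([0.22613759, 0.40905166, 0.78655977, 0.40356196])}
top {'fx': 589.0798385554988, 'fy': 589.0798385554988, 'cx': 306.0203128326779, 'cy': 250.02023253240682, 'origin': array([ 0.29531146, -0.01816827,  1.251105  ]), 'attitude': array([-0.07315608,  0.07689171,  0.73492077, -0.66979647])}
{'fx': 337.5117773290816, 'fy': 337.5117773290816, 'cx': 317.06054584493455, 'cy': 239.84682726299695, 'origin': array([ 0.25236675, -0.5781342 ,  0.383979  ]), 'attitude': array([-0.11782745,  0.08983902, -0.59359772,  0.79100404])}
```

View pics/scene0.png

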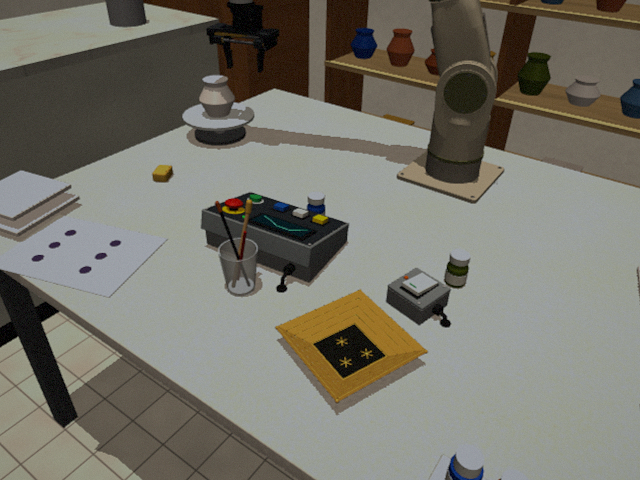

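View pics/top0.png

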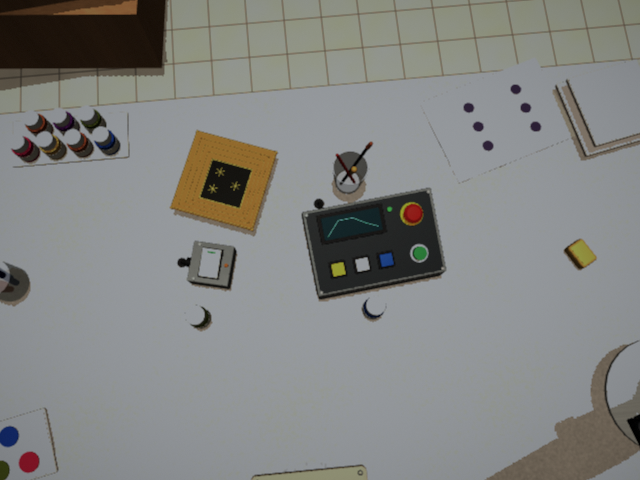

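The console is around (373,243) in the top view with yellow (338,270) and green start (419,253). The switch is at (212,265). Next I'll enlarge the details.

Run:
```python
import cv2,numpy as np
t=cv2.imread("pics/top0.png");s=cv2.imread("pics/scene0.png")
def c(i,x,y,w,h,W,H):return cv2.resize(i[y:y+h,x:x+w],(W,H),interpolation=cv2.INTER_CUBIC)
a=np.hstack([c(t,180,230,60,60,300,300),c(t,320,230,120,72,500,300)])
b=np.hstack([c(s,385,265,60,60,300,300),c(s,210,185,130,78,500,300)])
cv2.imwrite("pics/crop.png",np.vstack([a,b]))
```

```text
(no output)
```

View pics/crop.png

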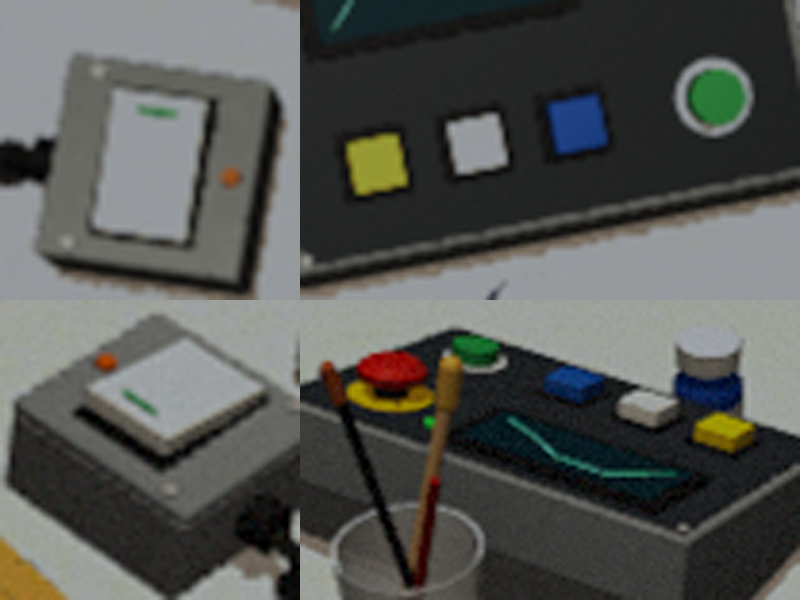

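The crops show the green bar at top (211.4,252.4) and scene (413,285.4). Yellow is at (338.5,269.1) and (320.2,218.3), and green at (420.1,253.3) and (255.8,197).

```bash
cat > h.py <<'E'
import numpy as np
from scipy.spatial.transform import Rotation as R
def ray(I,u,v):
    d=R.from_quat(I['attitude']).apply([(u-I['cx'])/I['fx'],-(v-I['cy'])/I['fy'],-1.]);return np.array(I['origin']),d/np.linalg.norm(d)
def tri(obs):
    A=0;b=0;rs=[ray(*o) for o in obs]
    for o,d in rs:
        P=np.eye(3)-np.outer(d,d);A=A+P;b=b+P@o
    x=np.linalg.solve(A,b);return x,max(np.linalg.norm((np.eye(3)-np.outer(d,d))@(x-o)) for o,d in rs)
def proj(I,p):
    q=R.from_quat(I['attitude']).inv().apply(np.array(p)-I['origin']);return I['cx']+I['fx']*q[0]/-q[2],I['cy']-I['fy']*q[1]/-q[2]
E
python3 - <<'E'
from bench import r
from h import *
np.set_printoptions(precision=4,suppress=True)
T=r.camera_info("top");S=r.camera_info("scene")
P={}
for n,a,b in [("bar",(211.4,252.4),(413,285.4)),("yel",(338.5,269.1),(320.2,218.3)),("whi",(362.2,264.3),(300.5,212)),("blu",(386.5,259.8),(281.2,206.1)),("grn",(420.1,253.3),(255.8,197))]:
    P[n],e=tri([(T,*a),(S,*b)]);print(n,P[n],round(e,4))
d=P['yel']-P['grn'];print(np.linalg.norm(d),"yaw of console",np.arctan2(-d[0],d[1]))
def pl(u,v,z):
    o,d=ray(T,u,v);return o+d*(z-o[2])/d[2]
c=[pl(180+x/5,230+y/5,z) for x,y,z in((112,88,.058),(213,98,.058),(188,243,.053),(92,235,.053))];print(np.array(c),np.mean(c,0))
for n,u,v in(("olive",198,316),("blue",374,307)):print(n,pl(u,v,.072))
s=r.read_state();print(R.from_quat(s['eef_rot']).as_matrix())
E
```

```text
bar [0.5652 0.1604 0.0572] 0.0013
yel [ 0.5026 -0.0971  0.0737] 0.0014
whi [ 0.508  -0.1462  0.0737] 0.0012
blu [ 0.5129 -0.1967  0.0726] 0.0012
grn [ 0.5195 -0.2661  0.0745] 0.0014
0.16984360471608262 yaw of console 0.09951362595933921
[[0.5774 0.1772 0.058 ]
 [0.5693 0.1357 0.058 ]
 [0.5103 0.1504 0.053 ]
 [0.5173 0.1896 0.053 ]] [0.5436 0.1632 0.0555]
olive [0.4349 0.1914 0.072 ]
blue [ 0.4202 -0.1612  0.072 ]
[[ 0.96    0.28   -0.0004]
 [ 0.28   -0.96    0.0012]
 [-0.     -0.0012 -1.    ]]
```

Emit:
arm_command(moves=[0, 0, 0, 6.8, 0, 0, 0, 6.8, 0, 0, 0, 6.8, 0, 0, 0, 6.8, 1, -2, 0, 0, 1, -3, 0, 0, 1, -3, 0, 0, 1, -3, 0, 0, 1, -3, 0, 0, 1, -3, 0, 0, 1, -3, 0, 0, 1, -3, 0, 0], fingers=0)

```text
time: 1.1
ee_pos: [0.2975, -0.3878, 0.2223]
eef_rot: [0.995, -0.095, -0.0, -0.0]
ft_force: [0.8, -0.2, 0.5]
width: 0.015
grip_force: 0.0
```

Emit:
arm_command(moves=[1, -3, 0, 0, 1, -3, 0, 0, 1, -3, 0, 0, 1, -3, 0, 0, 1, -3, 0, 0, 1, -3, 0, 0, 1, -3, 0, 0, 1, -3, 0, 0, 1, -3, 0, 0, 1, -3, 0, 0, 1, -3, 0, 0, 1, -3, 0, 0])

```text
time: 2.1
ee_pos: [0.4837, -0.0573, 0.2224]
eef_rot: [0.995, -0.095, -0.0, 0.0]
ft_force: [0.3, -0.8, 0.2]
width: 0.0002
grip_force: 0.0
```

Emit:
arm_command(moves=[0.4, -2.7, 0, 0, 0.4, -2.7, 0, 0, 0.4, -2.7, 0, 0, 0.4, -2.7, 0, 0, 0.4, -2.7, 0, 0, 0.4, -2.7, 0, 0, 0.4, -2.7, 1, 0, 0.4, -1, 2, 0, 0, 0, 3, 0, 0, 0, 3, 0, 0, 0, 1, 0, 0, 0, 0, 0])

```text
time: 3.1
ee_pos: [0.5508, 0.1299, 0.1199]
eef_rot: [0.995, -0.095, -0.003, 0.001]
ft_force: [-0.2, 1.2, -0.4]
width: 0.0005
grip_force: 0.0
```

```bash
cat > look.py <<'E'
from bench import r
from h import *
import cv2,sys
I=r.camera_info("wrist");s=r.read_state();im=r.camera("wrist")[:,:,::-1].copy()
print(s['ee_pos'],s['ft_force'])
for a in sys.argv[2:]:
    p=eval(a);u,v=proj(I,p);print(p,u,v)
    cv2.drawMarker(im,(int(u),int(v)),(255,0,255),cv2.MARKER_CROSS,9,1)
cv2.imwrite(sys.argv[1],im)
E
python3 look.py pics/w1.png "(.5652,.1604,.0572)" "(.5436,.1632,.0555)"
```

```text
[0.55075958 0.12994514 0.11989482] [-0.22159601  1.16280958 -0.38854423]
(0.5652, 0.1604, 0.0572) 269.32781695277396 244.14854468603716
(0.5436, 0.1632, 0.0555) 272.8026783477056 271.9925025057651
```

View pics/w1.png

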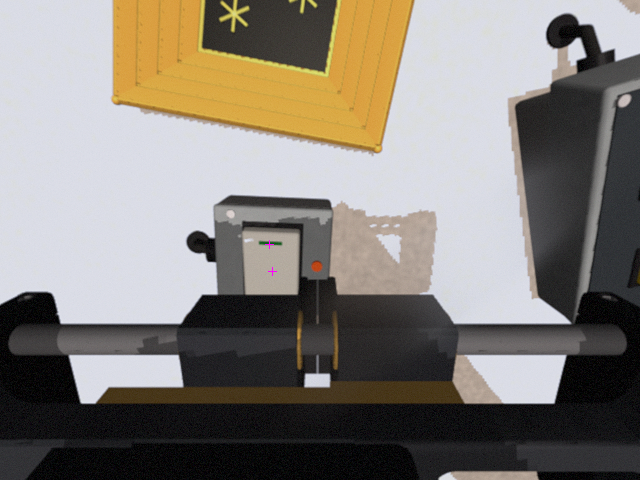

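The wrist view shows the green bar at (270,243), within a pixel or two of the estimate, and the tool yaw lines up with the box. Moving above the bar.

Emit:
arm_command(moves=[0.4, -1.6, 0, 0, 0.4, -1.7, 0, 0, 0, 0, 1.5, 0, 0, 0, 1.5, 0, 0, 0, 1.5, 0, 0, 0, 0, 0, 0, 0, 0, 0])

```text
time: 3.73
ee_pos: [0.5673, 0.1615, 0.079]
eef_rot: [0.995, -0.096, 0.001, -0.0]
ft_force: [-0.6, 0.1, 0.0]
width: 0.0003
grip_force: 0.0
```

Emit:
arm_command(moves=[0, 0, 0.4, 0, 0, 0, 0.4, 0, 0, 0, 0.3, 0, 0, 0, 0.3, 0, 0, 0, 0.2, 0, 0, 0, 0.2, 0, 0, 0, 0.2, 0, 0, 0, 0, 0])

```text
time: 4.4
ee_pos: [0.5666, 0.1614, 0.0572]
eef_rot: [0.995, -0.095, -0.0, 0.0]
ft_force: [-0.1, -0.1, -0.2]
width: 0.0006
grip_force: 0.0
```

Emit:
arm_command(moves=[0, 0, 0.2, 0, 0, 0, 0.1, 0, 0, 0, 0, 0])

```text
time: 4.65
ee_pos: [0.567, 0.1616, 0.055]
eef_rot: [0.995, -0.095, 0.0, -0.0]
ft_force: [0.0, -0.6, 4.8]
width: 0.0004
grip_force: 2.2
```

Emit:
arm_command(moves=[0, 0, 0.1, 0, 0, 0, 0.1, 0, 0, 0, 0, 0])

```text
time: 4.9
ee_pos: [0.5671, 0.1616, 0.0545]
eef_rot: [0.995, -0.095, 0.001, 0.0]
ft_force: [-6.6, -2.8, 19.2]
width: 0.0006
grip_force: 9.5
```

Emit:
arm_command(moves=[0, 0, -0.5, 0, 0, 0, -1, 0, 0, 0, -2, 0, 0, 0, -2, 0, -2, 0, -2, 0, -2, 0, 0, 0, 0, 0, 0, 0])

```text
time: 5.48
ee_pos: [0.5251, 0.171, 0.1291]
eef_rot: [0.996, -0.094, 0.0, -0.0]
ft_force: [-0.4, 0.9, -0.6]
width: 0.0003
grip_force: 0.0
```

```bash
python3 look.py pics/w2.png
python3 - <<'E'
from bench import r
import cv2,numpy as np
w=cv2.imread("pics/w2.png");s=r.camera("scene")[:,:,::-1];o=cv2.imread("pics/scene0.png")
f=lambda i:cv2.resize(i[265:325,385:445],(400,300),interpolation=cv2.INTER_CUBIC)
cv2.imwrite("pics/c2.png",np.vstack([np.hstack([f(o),f(s)]),cv2.resize(w[150:375,170:470],(800,300)[:2])]))
E
```

```text
[0.52514633 0.17095415 0.1291033 ] [-0.40689186  0.9347466  -0.59768998]
```

View pics/c2.png

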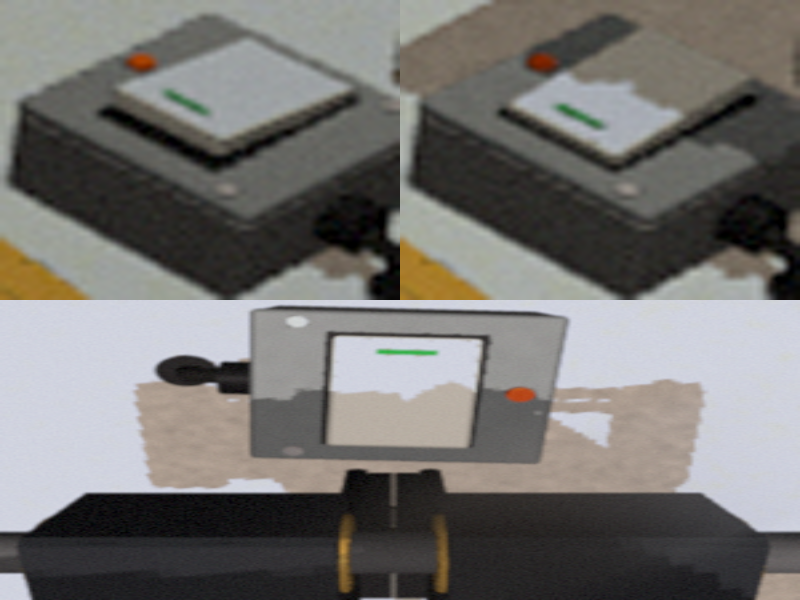

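The rocker has tipped: the green end is down and the other end stands up. Now to the yellow key.

Emit:
arm_command(moves=[0, 0, 0, -5.5, 0, 0, 0, -5.5, 0, 0, 0, -5.5, -0.5, 2, 0, 0, -0.5, 3, 0, 0, -0.5, 3, 0, 0, -0.5, 3, 0, 0, -0.5, 3, 0, 0, -0.5, 3, 0, 0, -0.5, 3, 0, 0, -0.5, 2, 0, 0, 0, 0, 0, 0])

```text
time: 6.58
ee_pos: [0.5085, -0.0598, 0.127]
eef_rot: [0.999, 0.045, -0.001, 0.001]
ft_force: [0.2, 0.3, 0.2]
width: 0.0002
grip_force: 0.0
```

```bash
python3 look.py pics/w3.png "(.5026,-.0971,.0737)" "(.508,-.1462,.0737)" "(.5195,-.2661,.0745)"
```

```text
[ 0.5084979 -0.0598122  0.1269559] [0.15939983 0.27661994 0.16485245]
(0.5026, -0.0971, 0.0737) 369.33061985034243 272.63915088827264
(0.508, -0.1462, 0.0737) 441.2472297401092 271.24105193056903
(0.5195, -0.2661, 0.0745) 617.7212274458266 270.53518367202827
```

View pics/w3.png

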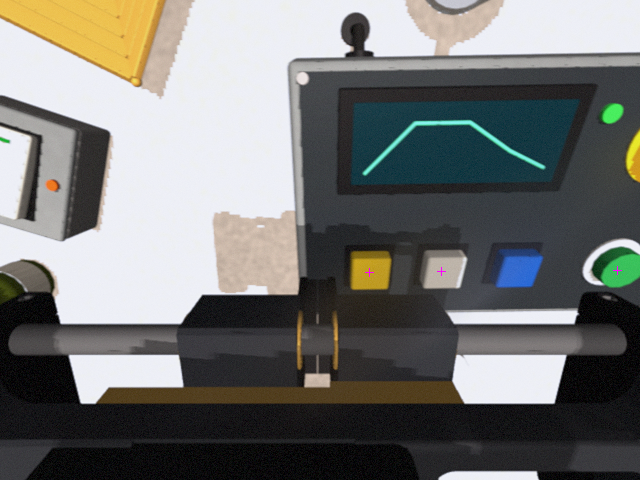

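The estimates sit on the caps: yellow about (370,270), green about (617,268).

Emit:
arm_command(moves=[-0.5, 1.8, 0, 0, -0.4, 1.8, 0, 0, 0, 0, 1.5, 0, 0, 0, 1.5, 0, 0, 0, 1, 0, 0, 0, 0, 0, 0, 0, 0, 0])

```text
time: 7.22
ee_pos: [0.5035, -0.0896, 0.0873]
eef_rot: [0.999, 0.049, -0.0, -0.0]
ft_force: [0.3, -0.8, -0.1]
width: 0.0006
grip_force: 0.0
```

Emit:
arm_command(moves=[0, 0, 0.3, 0, 0, 0, 0.3, 0, 0, 0, 0.2, 0, 0, 0, 0.2, 0, 0, 0, 0, 0])

```text
time: 7.63
ee_pos: [0.5032, -0.0905, 0.0773]
eef_rot: [0.999, 0.049, -0.0, 0.0]
ft_force: [1.0, 0.3, 0.3]
width: 0.0004
grip_force: 0.0
```

Emit:
arm_command(moves=[0, 0.65, 0, 0, 0, 0, 0.1, 0, 0, 0, 0.1, 0, 0, 0, 0, 0])

```text
time: 7.97
ee_pos: [0.5043, -0.098, 0.076]
eef_rot: [0.999, 0.048, 0.0, 0.001]
ft_force: [-1.2, -3.5, 4.8]
width: 0.0003
grip_force: 2.8
```

Emit:
arm_command(moves=[0, 0, 0.1, 0, 0, 0, 0.1, 0, 0, 0, 0.1, 0, 0, 0, 0, 0])

```text
time: 8.3
ee_pos: [0.5047, -0.0981, 0.0753]
eef_rot: [0.999, 0.048, 0.0, 0.001]
ft_force: [-13.1, -2.1, 31.6]
width: 0.0003
grip_force: 17.0
```

Emit:
arm_command(moves=[0, 0, -0.5, 0, 0, 0, -1, 0, 0, 0, -2, 0, 0, 0, -2, 0, -1, -3, 0, 0, 0, 0, 0, 0])

```text
time: 8.8
ee_pos: [0.4908, -0.0636, 0.129]
eef_rot: [0.999, 0.05, 0.001, -0.0]
ft_force: [0.3, 2.2, -0.4]
width: 0.0005
grip_force: 0.0
```

```bash
python3 look.py pics/w4.png
python3 - <<'E'
from bench import r
import cv2,numpy as np
w=cv2.imread("pics/w4.png");s=r.camera("scene")[:,:,::-1];o=cv2.imread("pics/scene0.png")
cv2.imwrite("pics/scene4.png",s)
f=lambda i:cv2.resize(i[190:235,270:345],(400,240),interpolation=cv2.INTER_CUBIC)
cv2.imwrite("pics/c4.png",np.vstack([np.hstack([f(o),f(s)]),cv2.resize(w[200:335,300:600],(800,360))]))
E
```

```text
[ 0.49077342 -0.06360922  0.12895014] [ 0.2812792   2.18881933 -0.44126508]
```

View pics/c4.png

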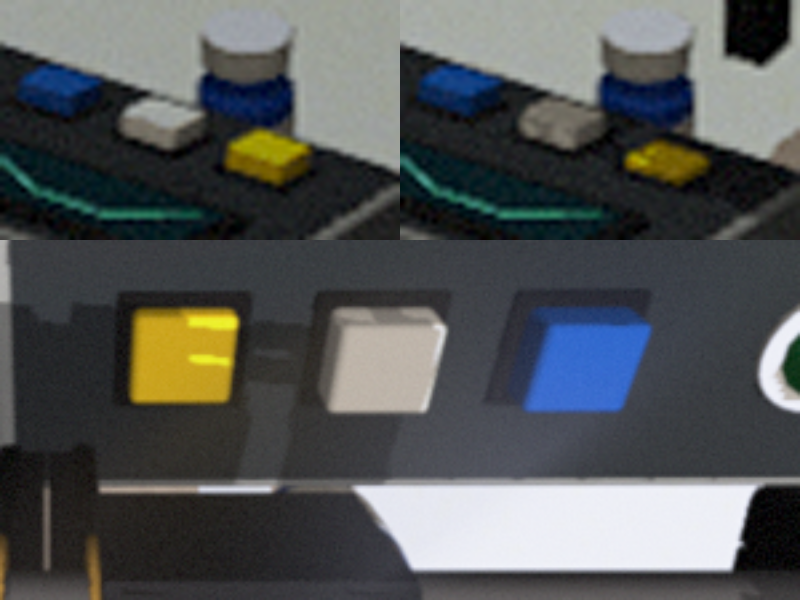

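Yellow is clearly in: the cap is lower than the white key and its rear face is no longer visible. White and blue are still up. Now to green.

Emit:
arm_command(moves=[0, 1.9, 0, 0, 0.1, 3, 0, 0, 0.1, 3, 0, 0, 0.1, 3, 0, 0, 0.1, 3, 0, 0, 0.2, 3, 0, 0, 0.2, 2, 0, 0, 0, 1.5, 0, 0, 0, 0, 0, 0, 0, 0, 0, 0])

```text
time: 9.73
ee_pos: [0.5186, -0.2705, 0.127]
eef_rot: [0.999, 0.048, -0.0, -0.0]
ft_force: [0.1, 1.0, -0.0]
width: 0.0001
grip_force: 0.0
```

Emit:
arm_command(moves=[0, -0.4, 1, 0, 0, 0, 1.5, 0, 0, 0, 1, 0, 0, 0, 0.5, 0, 0, 0, 0, 0, 0, 0, 0, 0, 0, 0, 0, 0])

```text
time: 10.32
ee_pos: [0.5189, -0.2662, 0.0882]
eef_rot: [0.999, 0.049, 0.0, 0.0]
ft_force: [0.3, 0.5, -0.7]
width: 0.0002
grip_force: 0.0
```

Emit:
arm_command(moves=[0, 0, 0.2, 0, 0, 0, 0.2, 0, 0, 0, 0.2, 0, 0, 0, 0.2, 0, 0, 0, 0.1, 0, 0, 0, 0, 0, 0, 0, 0, 0])

```text
time: 10.9
ee_pos: [0.5189, -0.2664, 0.0788]
eef_rot: [0.999, 0.049, 0.0, 0.0]
ft_force: [0.6, -0.6, 2.8]
width: 0.0004
grip_force: 1.0
```

In contact on the spring. Continuing until it is home.

Emit:
arm_command(moves=[0, 0, 0.1, 0, 0, 0, 0.1, 0, 0, 0, 0.1, 0, 0, 0, 0.1, 0, 0, 0, 0, 0, 0, 0, 0, 0])

```text
time: 11.4
ee_pos: [0.5191, -0.2664, 0.0752]
eef_rot: [0.999, 0.049, 0.001, 0.0]
ft_force: [0.4, 0.9, 8.4]
width: 0.0004
grip_force: 3.9
```

Emit:
arm_command(moves=[0, 0, 0.1, 0, 0, 0, 0.05, 0, 0, 0, 0, 0, 0, 0, 0, 0])

```text
time: 11.73
ee_pos: [0.5193, -0.2664, 0.0749]
eef_rot: [0.999, 0.049, 0.001, 0.001]
ft_force: [-4.2, 2.4, 19.0]
width: 0.0005
grip_force: 9.3
```

Hard against the stop at 19 N, with hardly any more travel. Releasing and retreating upward.

Emit:
arm_command(moves=[0, 0, -0.5, 0, 0, 0, -1, 0, 0, 0, -2, 0, 0, 0, -2, 0, 0, 0, -3, 0, -3, 0, -2, 0, -3, 0, 0, 0, -3, 0, 0, 0, 0, 0, 0, 0, 0, 0, 0, 0])

```text
time: 12.57
ee_pos: [0.4272, -0.2757, 0.1782]
eef_rot: [0.999, 0.047, -0.001, 0.0]
ft_force: [0.6, 0.2, -0.0]
width: 0.0008
grip_force: 0.0
```

```bash
python3 look.py pics/w5.png
python3 - <<'E'
from bench import r
import cv2,numpy as np
t=r.camera("top")[:,:,::-1];s=r.camera("scene")[:,:,::-1]
cv2.imwrite("pics/c5.png",np.vstack([cv2.resize(s[180:330,200:480],(800,429)),cv2.resize(t[225:320,180:450],(800,171))]))
E
```

```text
[ 0.42720488 -0.27568404  0.17822375] [ 0.63623242  0.24249952 -0.02470555]
```

View pics/c5.png

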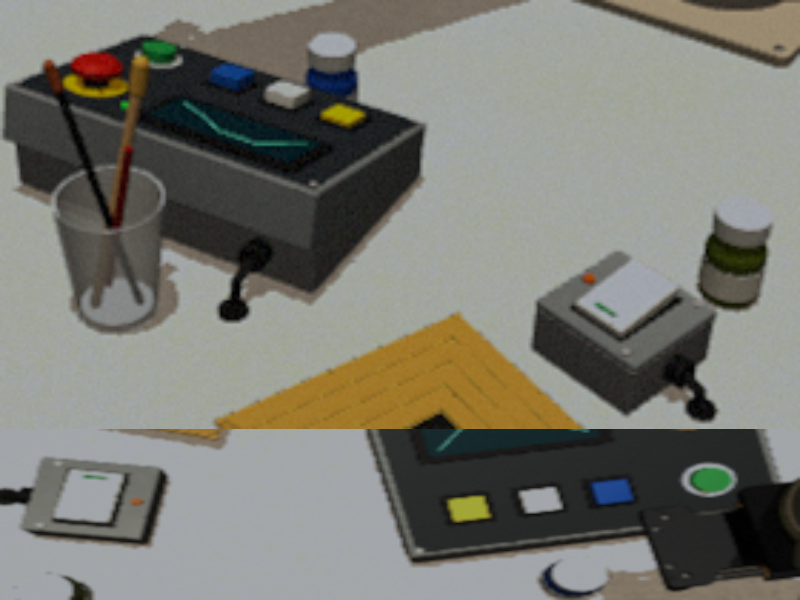

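View pics/w5.png

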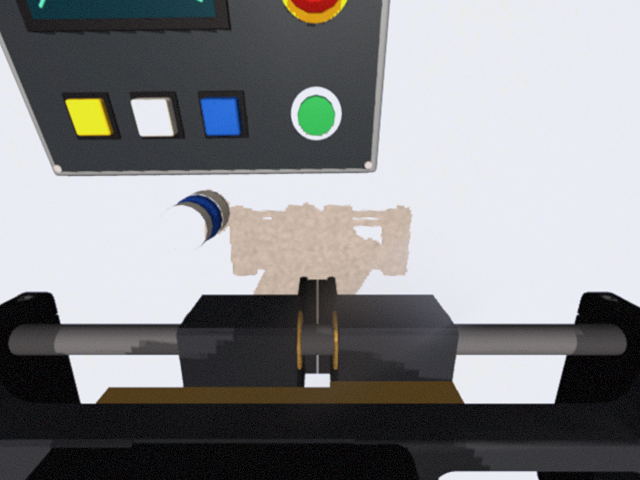

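The rocker is on, yellow is clearly lower than white and blue, and green is back up. The red stop, jars, cup and dish are undisturbed, and the tool is clear, so I'll hand in.

```bash
python3 -c "
from bench import r
print(r.close_job())"
```

```text
the job is handed in; nothing more can be done
None
```

I switched the extractor on, pressed the yellow key in until it stayed down, then pressed the green start button home and it came back up; nothing else was moved, and I handed the job in at about 12.7 s (the hand-in returned no verdict).

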